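# Put the thin glass jar away in the bamboo box

## Task

Put the thin-walled glass jar away in the bamboo box: stand it upright on the cork pad inside, and then lower the lid until it is fully shut. The glass breaks easily, so hold it with a light grip (about 30 N, never over 50 N on a finger), set it down softly without dropping or tipping it, and do not slam the lid. Leave the flashlight, the key dish and the bowl where they are.

Things in the scene. Friction and masses are not known exactly. Their poses are not given: they have to be found in the camera images.
- jar: The thin green glass jar with a metal cap, round, 50 mm in diameter, 70 mm high with cap, about 110 g. It stands upright on the shelf (work surface). Origin: centre of its underside; z up.
- box: The bamboo box, fixed to the shelf, open on top except for its lid: outside 166 (x) by 276 (y) by 100 mm high, walls and floor 8 mm thick. Origin: centre of its underside; x points from the front wall to the hinged back wall, y to its left.
- pad: Square cork pad, 80 x 80 x 4 mm, fixed on the box's floor in the left or the right half of the box (centre 65 mm from the box's centre along its y). Origin: centre of its underside, 8 mm over the shelf; its top is 12 mm over the shelf.
- lid (a joint): Angle of the box's bamboo lid (166 x 276 x 8 mm): 0 shut, grows as it opens, about 1.57 upright, 1.9 at the stop. The hinge is stiff: the lid stays where it is left. It starts about half open, so that it covers part of the box.
- lid_hinge (a point): Middle of the lid's hinge line, on the top of the box's back wall; the hinge line runs along the box's y.
- lid_handle (a point): Grip point of the small black knob on the middle of the lid's upper face near its free edge, 35 mm off that face.
- flashlight: Grey plastic flashlight with a toggle switch, lying in the other half of the box along the box's x, 121 mm long, 34 mm wide, 40 mm high with its switch. Origin: centre of its underside.
- dish: Cream ceramic key dish with two keys, 112 mm across, 22 mm high, on the shelf. Origin: centre of its underside.
- bowl: Teal bowl, 124 mm across, 45 mm high, on the shelf. Origin: centre of its underside.
Mind the look-alikes: they are no part of the job. What is meant by the jar is not yellow, and is the smaller of those in its own colour.

How it is judged:
By the outcome, as a careful person would: the job done as asked, in the order asked, and still so for the second after the job is handed in, with the robot touching nothing.
It also fails if it takes over 67 s, if anything falls off the work surface, if the arm or the gripper's body presses on something with over 40 N, if the wrist force passes 120 N, or if a joint passes its speed limit or range.

## Robot

A 7-joint arm with a two-finger parallel gripper is mounted at the origin on the work surface. World frame = base frame: x ahead of the robot, y to its left, z up, the work surface at z = 0. Lengths are in m, angles in rad, forces in N, time in s.
With the tool pointing down it reaches from about 0.35 to 0.9 m from the base axis. Payload 7.2 kg.
Tool frame: the origin (TCP) lies between the finger pads; the fingertips stand 8 mm ahead of it and the grasp point (between the pads) lies 11 mm behind it; z points along the fingers, y is the line along which they close (so a half turn about z gives the same grasp; the last joint's range is limited). The gripper opens to 88 mm and grips with 3 to 60 N. Pads are 20 mm wide; open, the fingers measure 115 mm over their backs; the gripper's body (75 mm by 178 mm) begins 61 mm behind the grasp point.
Start: joints at [-0.068, 0.411, -0.013, 1.596, 0.006, 1.134, -0.082], TCP at [0.625, -0, 0.231] pointing down, gripper open.
Joint ranges: [-2.95, 2.95], [-0.29, 1.99], [-1.47, 1.44], [0.14, 2.54], [-1.03, 4.17], [0.13, 1.85], [-2.86, 2.86]. Speed limits (rad/s): [2.39, 2.39, 3.01, 3.01, 3.14, 3.14, 3.14].

## Interface

Orientations are given as [roll, pitch, yaw] about the fixed x, y, z axes, in that order (R = Rz(yaw) Ry(pitch) Rx(roll)).
In Python, from workcell import robot gives the robot as it stands.
- The arm moves only by the tool servo_tool, never from a script. Its argument "rows" is text: rows parted by semicolons, each of 7 numbers parted by spaces: the closure, from -1 (fully open) to 1 (shut), then the shift along the world's x, y, z each as a share of 100 mm, from -1 to 1, then the turn, a rotation vector about the world's x, y, z each as a share of 30 degrees, from -1 to 1. In form: hand x y z rx ry rz; .... A call has 1 to 20 rows; each row is the pose to reach, as a shift and turn from the pose commanded when the call began; what a row does not reach only later rows make up. A row lasts 1/8 s, in which the tool goes at most 62.5 mm and 10.7 degrees, less where a joint would pass 70% of its speed; a pose out of reach is approached as far as the arm can. A call with a number of a shift or a turn outside -1 to 1 is refused whole. A call with a gripper value outside its range is refused whole. The fingers move at their own pace and stop on an object; the grip force is fixed at half the most. Time passes only in rows, so rows that repeat a pose let the fingers close. It gives the time, the measured TCP pose, the force, the opening and the grip force at its end, in the units of the state.
- robot.read_state(): the state, without advancing time (a new reading comes with each control period).
- robot.capture(name): name is "scene" or "side" or "wrist"; returns the picture (384x512x3 uint8, blue, green, red); there is no depth.
- robot.calibration(name): a dict with "fov_y" (degrees; the focal length in pixels is half the picture's height over the tangent of half this angle, whatever the lens; pixels are square), "cx", "cy" (the principal point, pixels), "cam_to_world" (4x4, takes a point from camera to world coordinates). Camera axes: x right, y up, looking along -z (the intrinsics and any distortion apply to the point x, -y, -z); pixel columns grow to the right and rows downward; lengths in m; the calibration is good to about 2 mm. A picture is of the moment at which its call begins: read the wrist's pose just before it. calibration takes no time and is no camera call; for the wrist camera it gives the pose at the moment of the call.
- robot.hand_in(): hands the job in; it is judged then, once.
The state is a dict: "time_s": time; "joint_pos": joint angles; "joint_vel": joint speeds; "effort": joint torques, N m; "position": TCP position; "orientation": TCP orientation; "ft_force": force on the tool from outside, world axes, zero at the start; "moment": the same for the moment, N m; "opening": finger opening in m; "finger_force": force on a finger pad.
Only numpy, scipy, OpenCV 4.12 (cv2) and the standard library are available. Lean on these libraries where they do the work, as an engineer would, in place of code of your own. Each camera call takes 0.05 s, during which the arm holds its last target. There are 200 camera calls.

## Working session

There is one attempt and no reset: what is moved stays moved. The work goes in short steps, Python scripts to look and compute and a tool call to move; the robot and the scene stay as the last step left them, time stands still between calls to the robot, and variables do not carry over. Pictures are saved under pics/ and viewed, at most 11 in all, crops included, and the job is handed in when it is done.

Besides the shell and the picture viewer there is one more tool, called as name(argument=value, ...) on one line, values as JSON. servo_tool: Moves the arm, as the interface text tells. Shift numbers are shares of 100 mm and turn numbers shares of 30 degrees, none past 1 either way. Its arguments: {"type":"object","properties":{"rows":{"type":"string"}},"required":["rows"]}

```bash
mkdir -p pics
cat > h.py <<'E'
import numpy as np, cv2
from workcell import robot
def cal(n):
    c=robot.calibration(n); f=192/np.tan(np.radians(c["fov_y"])/2); return c,f
def proj(n,p,c=None):
    c,f=c or cal(n); q=np.linalg.inv(c["cam_to_world"])@np.r_[p,1]
    return np.array([c["cx"]+f*q[0]/-q[2], c["cy"]-f*q[1]/-q[2]])
def back(n,u,v,z,c=None):
    c,f=c or cal(n); M=np.array(c["cam_to_world"]); d=M[:3,:3]@np.array([(u-c["cx"])/f,-(v-c["cy"])/f,-1]); o=M[:3,3]
    return o+d*(z-o[2])/d[2]
E
python3 - <<'E'
from h import *
a=robot.capture("scene");b=robot.capture("side")
cv2.imwrite("pics/scene.png",a);cv2.imwrite("pics/side.png",b)
cv2.imwrite("pics/scene2.png",cv2.resize(a,(800,600),interpolation=cv2.INTER_CUBIC))
cv2.imwrite("pics/side2.png",cv2.resize(b,(800,600),interpolation=cv2.INTER_CUBIC))
for n in("scene","side"):print(robot.calibration(n))
E
```

```text
{'fov_y': 57.35643510506458, 'cx': 254.3583460251172, 'cy': 189.78664863266258, 'cam_to_world': array([[ 0.96701134,  0.1901789 , -0.16947285,  0.37050682],
       [-0.25381136,  0.66278681, -0.70448097, -0.49670657],
       [-0.02165305,  0.72425522,  0.68919193,  0.62680643],
       [ 0.        ,  0.        ,  0.        ,  1.        ]])}
{'fov_y': 53.88229026925812, 'cx': 257.6510776684118, 'cy': 195.76887358682228, 'cam_to_world': array([[ 0.99014289,  0.09651703, -0.10149641,  0.41232822],
       [-0.13933806,  0.60526569, -0.78373359, -0.67809022],
       [-0.01421134,  0.79015056,  0.61274802,  0.68891306],
       [ 0.        ,  0.        ,  0.        ,  1.        ]])}
```

View pics/scene2.png

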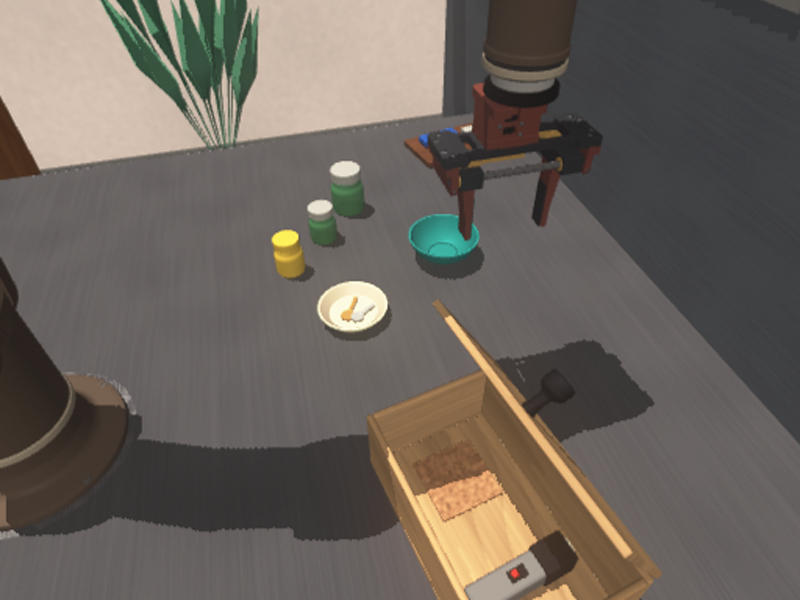

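View pics/side2.png

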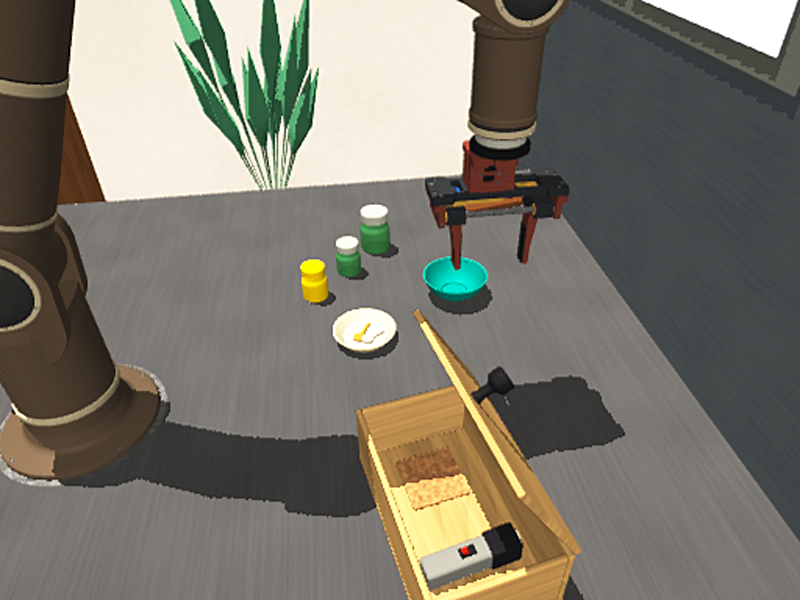

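The two pictures show three jars (scene2 pixels): yellow (288,254), small green (321,222) and large green (347,188). The one I want is the small green. The pad is at (455,478) in the left half, the flashlight is in the right half, and the lid is half open with its knob at (555,388). Next I'll check this in a close crop.

Run:
```python
from h import *
a=cv2.imread("pics/scene.png");b=cv2.imread("pics/side.png")
r=lambda i,x,y,w,h,W,H:cv2.resize(i[y:y+h,x:x+w],(W,H),interpolation=cv2.INTER_CUBIC)
# left: side box crop 200x190 at (215,190) x3 ; right: jars
L=np.zeros((600,800,3),np.uint8)
L[:570,:480]=r(b,220,194,160,190,480,570)
L[:300,480:]=r(a,165,95,80,75,320,300)
L[300:,480:]=r(b,185,125,80,75,320,300)
cv2.imwrite("pics/c1.png",L)
cv2.imwrite("pics/c2.png",r(a,227,184,200,200,600,600))
```

```text
(no output)
```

View pics/c1.png

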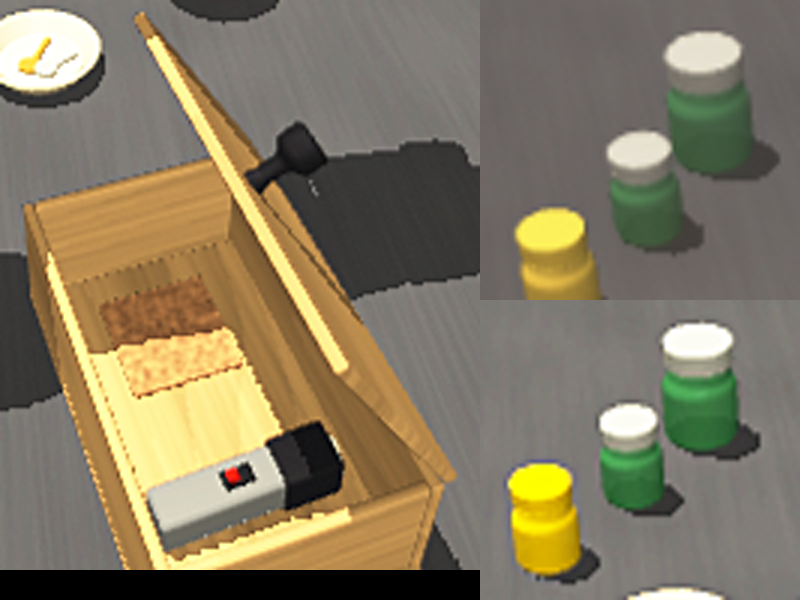

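View pics/c2.png

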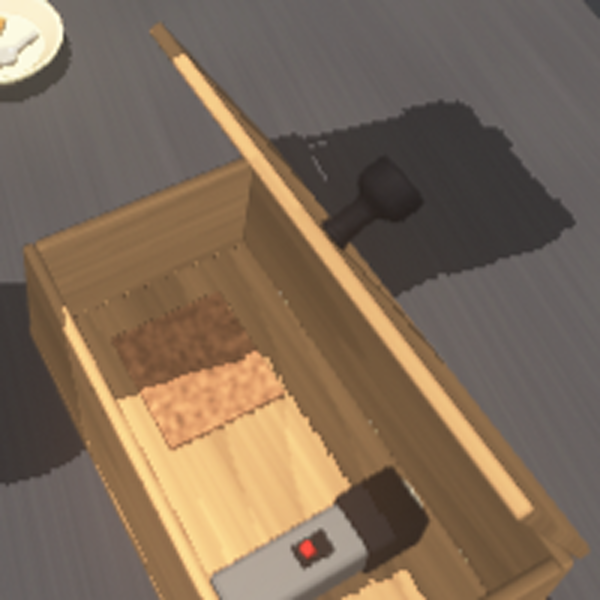

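The wanted jar (small green) is at crop (640,190), with a white cap. The large green jar is behind it at (707,110) and the yellow one in front at (550,260). I'll fit the box, pad and lid from the clicked points.

```bash
cat > fit.py <<'E'
from h import *
from scipy.optimize import least_squares
S=lambda X,Y:(220+X/3,194+Y/3); C=lambda X,Y:(227+X/3,184+Y/3)
K={n:cal(n) for n in("scene","side")}
def lp(t,y,d): return (.083-.166*np.cos(t)+d*np.sin(t),y,.1+.166*np.sin(t)+d*np.cos(t))
pts=[]
for n,F,L in(("side",S,[(25,207),(100,300),(207,275),(245,366),(135,396),(138,15),(335,372)]),("scene",C,[(27,248),(113,337),(213,296),(285,395),(173,448),(152,28),(515,515)])):
    pts+=[(n,F(*p),i) for i,p in enumerate(L)]
def model(q):
    x,y,a,px,t=q
    B=[(-.083,.138,.1)]+[(px+i,.065+j,.012) for i,j in((-.04,.04),(.04,.04),(.04,-.04),(-.04,-.04))]+[lp(t,.138,0),lp(t,-.138,0)]
    R=np.array([[np.cos(a),-np.sin(a),0],[np.sin(a),np.cos(a),0],[0,0,1]])
    return np.array(B)@R.T+[x,y,0]
def res(q):
    P=model(q); return np.concatenate([proj(n,P[i],K[n])-u for n,u,i in pts])
s=least_squares(res,[.6,-.2,0,0,1.],loss="soft_l1")
print(s.x.round(4)); print(res(s.x).reshape(-1,2).round(1).tolist()); print(model(s.x).round(3))
J=lambda X,Y:(165+(X-480)/4,95+Y/4); G=lambda X,Y:(185+(X-480)/4,125+(Y-300)/4)
def tri(a,b,x0=(.5,.2,.05)):
    r=least_squares(lambda p:np.r_[proj("scene",p,K["scene"])-a,proj("side",p,K["side"])-b],x0);return r.x.round(4),round(r.cost,2)
print("jar",tri(J(639,150),G(629,421)),back("scene",*J(639,150),.07),back("side",*G(629,421),.07))
print("big",tri(J(704,52),G(698,341))); print("yel",tri(J(552,231),G(541,485)))
print("knob",tri(C(392,187),S(302,148)))
E
python3 fit.py
```

```text
[ 5.236e-01 -2.574e-01  1.746e-01 -1.000e-03  1.043e+00]
[[-0.3, -1.6], [-0.4, 1.0], [-1.9, -0.0], [-0.4, -1.1], [-0.2, -0.2], [-0.7, 0.4], [0.1, 1.3], [-0.9, -2.0], [-0.2, -0.2], [2.6, -2.2], [0.6, -0.8], [-0.5, -0.2], [0.5, -0.6], [1.8, 2.2]]
[[ 0.418 -0.136  0.1  ]
 [ 0.465 -0.161  0.012]
 [ 0.544 -0.147  0.012]
 [ 0.558 -0.226  0.012]
 [ 0.479 -0.24   0.012]
 [ 0.499 -0.122  0.243]
 [ 0.547 -0.393  0.243]]
jar (array([0.4349, 0.3552, 0.057 ]), np.float64(0.02)) [0.43309996 0.33519556 0.07      ] [0.43473109 0.33454421 0.07      ]
big (array([0.4995, 0.4375, 0.0785]), np.float64(0.0))
yel (array([0.3637, 0.2855, 0.0506]), np.float64(0.0))
knob (array([ 0.5728, -0.2468,  0.2386]), np.float64(0.0))
```

Run:
```python
from h import *
s=robot.read_state();print({k:np.round(v,3) for k,v in s.items()})
from scipy.spatial.transform import Rotation as R
print(R.from_euler("xyz",s["orientation"]).as_matrix().round(3))
```

```text
{'time_s': np.float64(0.1), 'joint_pos': array([-0.068,  0.412, -0.013,  1.597,  0.006,  1.134, -0.082]), 'joint_vel': array([ 0.001, -0.001, -0.   , -0.002,  0.001,  0.001,  0.001]), 'effort': array([ 2.0000e-03, -5.8910e+01,  6.4400e-01, -2.9171e+01, -5.4000e-02,
        1.5000e-02,  0.0000e+00]), 'position': array([ 0.625, -0.   ,  0.23 ]), 'orientation': array([-3.14 ,  0.   ,  1.571]), 'ft_force': array([ 0.485, -0.567,  0.186]), 'moment': array([ 0.026,  0.06 , -0.026]), 'finger_force': np.float64(0.0), 'opening': np.float64(0.088)}
[[-0.     1.    -0.001]
 [ 1.     0.    -0.   ]
 [-0.    -0.001 -1.   ]]
```

servo_tool(rows="1 -0.45 -0.3 0.3 0 0 0; 1 -0.9 -0.6 0.6 0 0 0; 1 -1 -1 0.8 0 0 0; 1 -1 -1 0.8 0 0 0")

```text
time_s: 0.6
position: [0.5245, -0.1037, 0.3125]
orientation: [3.138, 0.002, 1.565]
ft_force: [0.4, 1.0, -0.2]
opening: 0.0514
finger_force: 0.0
```

servo_tool(rows="1 -0.2 -0.4 0 0 0 -0.3; 1 -0.4 -0.9 0 0 0 -0.6; 1 -0.5 -1 0 0 0 -1; 1 -0.5 -1 0 0 0 -1")

```text
time_s: 1.1
position: [0.4747, -0.2, 0.31]
orientation: [-3.14, 0.0, 1.046]
ft_force: [0.0, 0.4, 0.2]
opening: 0.0111
finger_force: 0.0
```

servo_tool(rows="1 0 -0.3 0 0 0 -0.3; 1 0 -0.6 0 0 0 -0.6; 1 0 -0.6 -0.4 0 0 -1; 1 0 -0.6 -0.9 0 0 -1; 1 0 -0.6 -0.9 0 0 -1")

```text
time_s: 1.72
position: [0.474, -0.2572, 0.2172]
orientation: [-3.135, 0.004, 0.53]
ft_force: [-0.3, 0.1, 0.4]
opening: 0.0004
finger_force: 0.0
```

servo_tool(rows="1 0.1 0.02 0 0 0 -0.3; 1 0.25 0.04 0 0 0 -0.67; 1 0.4 0.07 0 0 0 -0.67; 1 0.55 0.1 0 0 0 -0.67; 1 0.7 0.12 0 0 0 -0.67; 1 0.85 0.15 0 0 0 -0.67; 1 0.98 0.17 0 0 0 -0.67; 1 0.98 0.17 0 0 0 -0.67")

```text
time_s: 2.72
position: [0.5741, -0.2424, 0.2202]
orientation: [-3.141, -0.0, 0.174]
ft_force: [-0.1, 0.5, -1.0]
opening: 0.0004
finger_force: 0.0
```

servo_tool(rows="1 0.12 0.02 0 0 0 0; 1 0.25 0.05 0 0 0 0; 1 0.32 0.06 0 0 0 0; 1 0.32 0.06 0 0 0 0")

```text
time_s: 3.22
position: [0.6057, -0.2366, 0.2204]
orientation: [-3.141, -0.0, 0.174]
ft_force: [0.4, 0.5, 0.5]
opening: 0.0004
finger_force: 0.0
```

Run:
```python
from h import *
b=robot.capture("side")
cv2.imwrite("pics/lid1.png",b[:,120:420])
```

```text
(no output)
```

View pics/lid1.png

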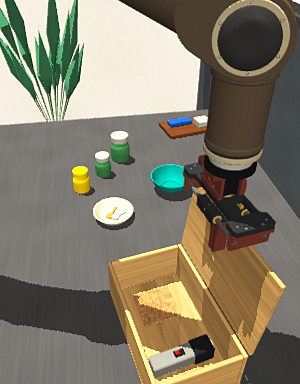

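The lid is upright now (side crop around (240,270)) and the jars are undisturbed. Next the arm moves above the jar.

servo_tool(rows="0 -0.4 0 0 0 0 0; 0 -0.6 0.4 0 0 0 0.2; 0 -0.7 0.9 0.1 0 0 0.5; -1 -0.8 1 0.2 0 0 0.8; -1 -0.8 1 0.2 0 0 1")

```text
time_s: 3.9
position: [0.525, -0.1356, 0.2421]
orientation: [3.14, -0.002, 0.703]
ft_force: [0.1, 0.2, 0.4]
opening: 0.0469
finger_force: 0.0
```

servo_tool(rows="-1 -0.1 0.5 0 0 0 0.17; -1 -0.2 1 0 0 0 0.17; -1 -0.2 1 0 0 0 0.17")

```text
time_s: 4.28
position: [0.5045, -0.0329, 0.2411]
orientation: [-3.141, -0.002, 0.791]
ft_force: [1.6, -0.9, 1.1]
opening: 0.077
finger_force: 0.0
```

servo_tool(rows="-1 -0.1 0.5 0 0 0 0; -1 -0.2 1 0 0 0 0; -1 -0.2 1 0 0 0 0")

```text
time_s: 4.65
position: [0.4845, 0.0661, 0.2409]
orientation: [-3.141, -0.001, 0.791]
ft_force: [0.2, -0.0, 1.0]
opening: 0.088
finger_force: 0.0
```

servo_tool(rows="-1 -0.1 0.5 0 0 0 0; -1 -0.2 1 0 0 0 0; -1 -0.2 1 0 0 0 0")

```text
time_s: 5.03
position: [0.4647, 0.1654, 0.2408]
orientation: [-3.141, -0.001, 0.79]
ft_force: [-0.8, 0.1, 0.3]
opening: 0.088
finger_force: 0.0
```

servo_tool(rows="-1 -0.1 0.5 0 0 0 0; -1 -0.2 1 0 0 0 0; -1 -0.2 1 0 0 0 0; -1 -0.2 1 0 0 0 0")

```text
time_s: 5.52
position: [0.4461, 0.2608, 0.2405]
orientation: [3.141, 0.001, 0.783]
ft_force: [0.6, -1.3, 0.5]
opening: 0.0877
finger_force: 0.0
```

Run:
```python
from h import *
s=robot.read_state();c=cal("wrist");w=robot.capture("wrist");print(s["position"],s["orientation"],s["time_s"],c)
cv2.imwrite("pics/w1.png",w);print(proj("wrist",(.434,.335,.07),c))
```

```text
[0.44611384 0.26083298 0.24053403] [3.14054946e+00 5.87554415e-04 7.83267819e-01] 5.525 ({'fov_y': 67.4269729230152, 'cx': 254.6314903265142, 'cy': 194.53565841903168, 'cam_to_world': array([[ 7.05597358e-01,  6.80586508e-01,  1.97317948e-01,
         4.99305555e-01],
       [-7.08612497e-01,  6.77361557e-01,  1.97609844e-01,
         3.14137667e-01],
       [ 8.35001121e-04, -2.79254948e-01,  9.60216630e-01,
         3.95562716e-01],
       [ 0.00000000e+00,  0.00000000e+00,  0.00000000e+00,
         1.00000000e+00]])}, np.float64(287.74510404398313))
[199.89410693 140.27668334]
```

View pics/w1.png

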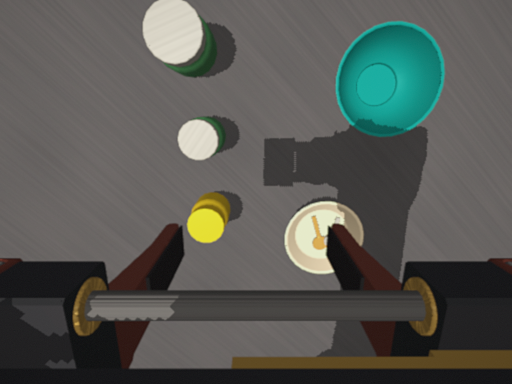

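The wrist view shows the small green jar's cap at (198,139), within 2 px of the prediction. Yellow is at (206,225) and the large green at (173,30). Descending now.

servo_tool(rows="-1 -0.13 0.5 0 0 0 0; -1 -0.13 0.75 0 0 0 0; -1 -0.13 0.75 -0.3 0 0 0; -1 -0.13 0.75 -0.7 0 0 0; -1 -0.13 0.75 -1 0 0 0; -1 -0.13 0.75 -1 0 0 0")

```text
time_s: 6.32
position: [0.432, 0.3351, 0.1388]
orientation: [3.141, 0.005, 0.783]
ft_force: [-0.2, -0.3, 1.0]
opening: 0.0875
finger_force: 0.0
```

servo_tool(rows="-1 0 0 -0.2 0 0 0; -1 0 0 -0.4 0 0 0; -1 0 0 -0.6 0 0 0; -1 0 0 -0.8 0 0 0; -1 0 0 -0.95 0 0 0; -1 0 0 -1 0 0 0; -1 0 0 -1 0 0 0")

```text
time_s: 7.2
position: [0.4324, 0.3379, 0.041]
orientation: [3.141, -0.0, 0.785]
ft_force: [0.9, -0.6, -0.5]
opening: 0.0876
finger_force: 0.0
```

Run:
```python
from h import *
s=robot.read_state();print(s["position"],s["ft_force"])
a=robot.capture("wrist");b=robot.capture("scene")
L=np.hstack([cv2.resize(a,(400,300)),cv2.resize(b[60:210,130:330],(400,300),interpolation=cv2.INTER_CUBIC)])
cv2.imwrite("pics/g1.png",L)
```

```text
[0.43236855 0.33794611 0.04101096] [ 0.85907848 -0.62863736 -0.53276333]
```

View pics/g1.png

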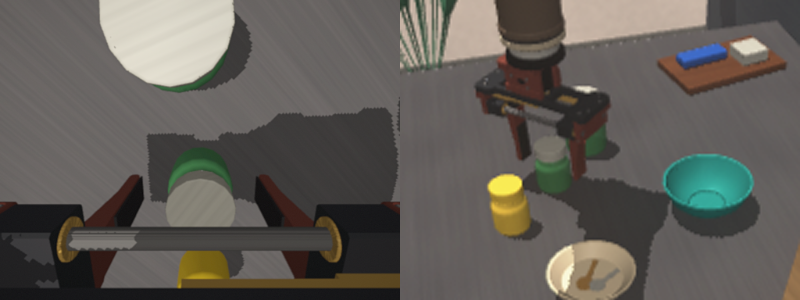

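The jar is centred between the fingers (cap at 200, fingers at 135 and 260 in the left panel). I'll lower a little and close gently.

servo_tool(rows="-1 0 0 -0.06 0 0 0; -0.7 0 0 -0.12 0 0 0; -0.4 0 0 -0.12 0 0 0; -0.2 0 0 -0.12 0 0 0; -0.1 0 0 -0.12 0 0 0; 0 0 0 -0.12 0 0 0; 0.3 0 0 -0.12 0 0 0; 1 0 0 -0.12 0 0 0; 1 0 0 -0.12 0 0 0")

```text
time_s: 8.43
position: [0.4322, 0.338, 0.0288]
orientation: [3.141, -0.0, 0.785]
ft_force: [0.9, -0.4, 2.1]
opening: 0.0492
finger_force: 30.0
```

servo_tool(rows="1 0 0 0 0 0 0; 1 0 0 0 0 0 0; 1 0 0 0.03 0 0 0; 1 0 0 0.1 0 0 0; 1 0 0 0.25 0 0 0; 1 0 0 0.45 0 0 0; 1 0 0 0.7 0 0 0; 1 0 0 0.9 0 0 0; 1 0 0 1 0 0 0; 1 0 0 1 0 0 0")

```text
time_s: 9.68
position: [0.4323, 0.3382, 0.1296]
orientation: [3.141, -0.002, 0.785]
ft_force: [0.9, 0.5, -2.1]
opening: 0.0492
finger_force: 30.0
```

servo_tool(rows="1 0.03 -0.1 0.25 0 0 -0.1; 1 0.06 -0.3 0.5 0 0 -0.3; 1 0.1 -0.55 0.8 0 0 -0.5; 1 0.13 -0.8 1 0 0 -0.75; 1 0.15 -1 1 0 0 -1")

```text
time_s: 10.3
position: [0.4476, 0.2371, 0.2295]
orientation: [-3.141, -0.001, 0.257]
ft_force: [0.5, 0.5, -1.7]
opening: 0.0492
finger_force: 30.0
```

servo_tool(rows="1 0.05 -0.35 0.06 0 0 -0.08; 1 0.1 -0.7 0.12 0 0 -0.17; 1 0.15 -1 0.2 0 0 -0.17")

```text
time_s: 10.68
position: [0.4615, 0.1364, 0.2479]
orientation: [3.141, 0.002, 0.172]
ft_force: [-0.4, 0.5, -0.6]
opening: 0.0492
finger_force: 30.0
```

servo_tool(rows="1 0.05 -0.35 0 0 0 0; 1 0.1 -0.7 0 0 0 0; 1 0.15 -1 0 0 0 0")

```text
time_s: 11.05
position: [0.4766, 0.0365, 0.2478]
orientation: [3.141, 0.002, 0.172]
ft_force: [0.1, 0.2, -2.0]
opening: 0.0489
finger_force: 30.0
```

servo_tool(rows="1 0.05 -0.35 0 0 0 0; 1 0.1 -0.7 0 0 0 0; 1 0.15 -1 0 0 0 0")

```text
time_s: 11.42
position: [0.4915, -0.0634, 0.2478]
orientation: [3.142, 0.002, 0.172]
ft_force: [0.0, 1.1, -1.8]
opening: 0.0492
finger_force: 30.0
```

servo_tool(rows="1 0.05 -0.35 0 0 0 0; 1 0.1 -0.7 0 0 0 0; 1 0.15 -0.9 0 0 0 0; 1 0.15 -1 0 0 0 0; 1 0.15 -1 0 0 0 0")

```text
time_s: 12.05
position: [0.5065, -0.1621, 0.248]
orientation: [-3.141, 0.001, 0.172]
ft_force: [-0.8, 0.2, -2.0]
opening: 0.0489
finger_force: 30.0
```

Run:
```python
from h import *
s=robot.read_state();print(s["position"],s["orientation"],s["time_s"],s["finger_force"],s["opening"])
a=robot.capture("wrist");b=robot.capture("side")
print([proj("side",p).round() for p in model] if 0 else proj("side",(.5116,-.1936,.012)))
L=np.hstack([cv2.resize(a,(400,300)),cv2.resize(b[84:384,200:500],(400,400))[100:]])
cv2.imwrite("pics/p1.png",L)
```

```text
[ 0.50650452 -0.16209395  0.24802777] [-3.14121321e+00  1.25588110e-03  1.72005090e-01] 12.05 29.99954105587676 0.04893103224715594
[276.62316573 304.72073916]
```

View pics/p1.png

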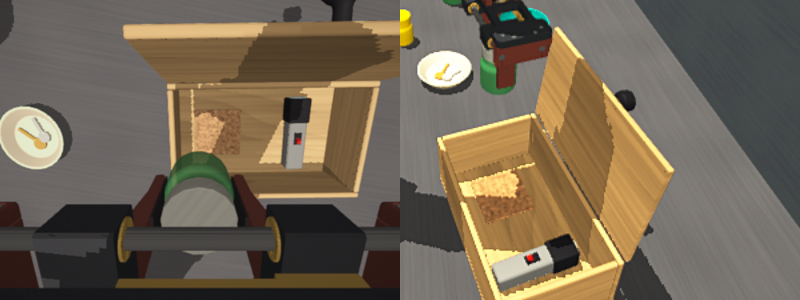

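Left panel: the jar is held, with the pad clear at (216,132). Right panel: the lid is upright and the pad centre at (503,194) matches the fit. Lowering the jar now.

servo_tool(rows="1 0 -0.15 0 0 0 0; 1 0 -0.33 0 0 0 0; 1 0 -0.33 -0.2 0 0 0; 1 0 -0.33 -0.4 0 0 0; 1 0 -0.33 -0.65 0 0 0; 1 0 -0.33 -0.9 0 0 0; 1 0 -0.33 -1 0 0 0; 1 0 -0.33 -1 0 0 0")

```text
time_s: 13.15
position: [0.5069, -0.1952, 0.1485]
orientation: [-3.141, 0.001, 0.173]
ft_force: [-0.5, -0.5, -0.8]
opening: 0.049
finger_force: 30.0
```

servo_tool(rows="1 0 0 -0.15 0 0 0; 1 0 0 -0.35 0 0 0; 1 0 0 -0.55 0 0 0; 1 0 0 -0.75 0 0 0; 1 0 0 -0.9 0 0 0; 1 0 0 -0.97 0 0 0; 1 0 0 -1 0 0 0; 1 0 0 -1 0 0 0")

```text
time_s: 14.15
position: [0.5073, -0.1951, 0.0489]
orientation: [3.141, -0.0, 0.173]
ft_force: [-0.5, -0.3, -0.7]
opening: 0.0491
finger_force: 30.0
```

servo_tool(rows="1 0 0 -0.02 0 0 0; 1 0 0 -0.04 0 0 0; 1 0 0 -0.05 0 0 0; 1 0 0 -0.06 0 0 0; 1 0 0 -0.06 0 0 0")

```text
time_s: 14.78
position: [0.5069, -0.195, 0.0426]
orientation: [-3.142, 0.0, 0.173]
ft_force: [0.1, 0.1, -1.5]
opening: 0.0491
finger_force: 30.0
```

servo_tool(rows="1 0 0 -0.005 0 0 0; 1 0 0 -0.01 0 0 0; 1 0 0 -0.015 0 0 0; 1 0 0 -0.015 0 0 0")

```text
time_s: 15.28
position: [0.507, -0.195, 0.0411]
orientation: [3.142, 0.0, 0.173]
ft_force: [0.0, 0.1, -1.2]
opening: 0.049
finger_force: 30.0
```

servo_tool(rows="1 0 0 -0.005 0 0 0; 1 0 0 -0.008 0 0 0; 1 0 0 -0.008 0 0 0")

```text
time_s: 15.65
position: [0.507, -0.195, 0.0407]
orientation: [-3.142, -0.0, 0.173]
ft_force: [-2.1, 0.0, 5.4]
opening: 0.0487
finger_force: 30.0
```

servo_tool(rows="-0.1 0 0 0 0 0 0; -0.15 0 0 0 0 0 0; -0.2 0 0 0 0 0 0; -0.3 0 0 0 0 0 0; -0.4 0 0 0 0 0 0; -0.45 0 0 0 0 0 0; -0.45 0 0 0 0 0 0")

```text
time_s: 16.52
position: [0.507, -0.195, 0.0403]
orientation: [3.142, 0.0, 0.173]
ft_force: [0.3, 0.5, -0.4]
opening: 0.0639
finger_force: 0.0
```

servo_tool(rows="-0.45 0 0 0.05 0 0 0; -0.45 0 0 0.15 0 0 0; -0.45 0 0 0.3 0 0 0; -0.45 0 0 0.5 0 0 0; -0.45 0 0 0.75 0 0 0; -0.45 0 0 1 0 0 0; -0.45 0 0 1 0 0 0")

```text
time_s: 17.4
position: [0.5084, -0.1955, 0.1431]
orientation: [3.14, -0.004, 0.173]
ft_force: [-1.0, 0.3, -0.2]
opening: 0.0634
finger_force: 0.0
```

servo_tool(rows="0 0 0 0.4 0 0 0; 1 0 0 0.9 0 0 0; 1 0 0 1 0 0 0; 1 0 0 1 0 0 0")

```text
time_s: 17.9
position: [0.507, -0.1949, 0.2403]
orientation: [3.142, -0.001, 0.173]
ft_force: [0.0, -0.1, 0.3]
opening: 0.0271
finger_force: 0.0
```

Run:
```python
from h import *
s=robot.read_state();print(s["position"],s["orientation"],s["time_s"])
a=robot.capture("wrist");b=robot.capture("side")
L=np.hstack([cv2.resize(a,(400,300)),cv2.resize(b[84:384,200:500],(400,400))[100:]])
cv2.imwrite("pics/p2.png",L)
```

```text
[ 0.50697202 -0.1948804   0.24029947] [ 3.14154716e+00 -6.17264664e-04  1.72989296e-01] 17.9
```

View pics/p2.png

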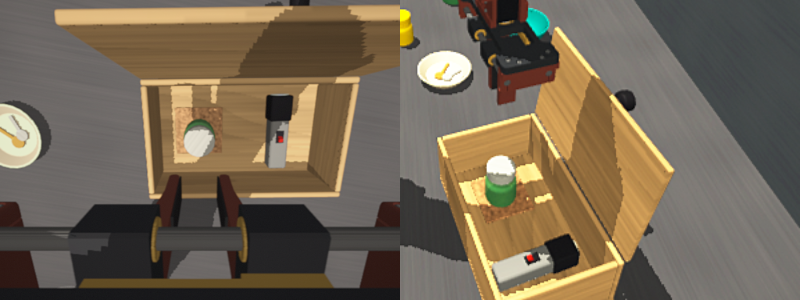

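The jar stands upright on the pad, the flashlight is untouched and the lid is upright. I'll go over and behind the lid, and compute the closing arc first.

servo_tool(rows="1 0 0 0.5 0 0 0; 1 0 0 0.9 0 0 0; 1 0.4 0.05 0.9 0 0 0; 1 0.8 0.1 0.9 0 0 0; 1 1 0.1 0.9 0 0 0; 1 1 0.1 0.9 0 0 0")

```text
time_s: 18.75
position: [0.6074, -0.1843, 0.3274]
orientation: [-3.14, 0.004, 0.174]
ft_force: [0.6, 0.6, 0.5]
opening: 0.0007
finger_force: 0.0
```

servo_tool(rows="1 0.3 0.06 0 0 0 0; 1 0.45 0.1 0 0 0 0; 1 0.45 0.1 -0.4 0 0 0; 1 0.45 0.1 -0.8 0 0 0; 1 0.45 0.1 -0.9 0 0 0; 1 0.45 0.1 -0.9 0 0 0")

```text
time_s: 19.5
position: [0.6514, -0.1753, 0.2404]
orientation: [-3.141, 0.001, 0.172]
ft_force: [0.2, -0.2, -0.4]
opening: 0.0002
finger_force: 0.0
```

Run:
```python
from h import *
s=robot.read_state();print(s["position"],s["orientation"],s["time_s"],s["ft_force"])
for t in np.arange(1.65,-.06,-.1):
    c,q=np.cos(t),np.sin(t); d=.008+.010*q; X=.083-.13*c+d*q; z=.108+.13*q+d*c
    print(round(t,2),np.round([.5236+.985*X-.174*.06,-.2574+.174*X+.985*.06,z],3))
```

```text
[ 0.65143762 -0.17527182  0.24038008] [-3.14138403e+00  9.87588055e-04  1.72279117e-01] 19.5 [ 0.20352994 -0.22444378 -0.43226169]
1.65 [ 0.623 -0.179  0.236]
1.55 [ 0.61  -0.181  0.238]
1.45 [ 0.597 -0.183  0.239]
1.35 [ 0.584 -0.186  0.239]
1.25 [ 0.571 -0.188  0.237]
1.15 [ 0.558 -0.19   0.234]
1.05 [ 0.545 -0.193  0.229]
0.95 [ 0.533 -0.195  0.223]
0.85 [ 0.522 -0.197  0.216]
0.75 [ 0.511 -0.199  0.207]
0.65 [ 0.501 -0.2    0.198]
0.55 [ 0.493 -0.202  0.187]
0.45 [ 0.485 -0.203  0.176]
0.35 [ 0.478 -0.204  0.163]
0.25 [ 0.473 -0.205  0.15 ]
0.15 [ 0.47  -0.206  0.137]
0.05 [ 0.467 -0.206  0.123]
-0.05 [ 0.467 -0.207  0.109]
```

servo_tool(rows="1 -0.15 -0.02 -0.02 0 0 0; 1 -0.28 -0.04 -0.03 0 0 0; 1 -0.41 -0.06 -0.02 0 0 0; 1 -0.54 -0.08 -0.01 0 0 0; 1 -0.67 -0.11 -0.01 0 0 0; 1 -0.8 -0.13 -0.03 0 0 0; 1 -0.93 -0.15 -0.06 0 0 0; 1 -0.93 -0.15 -0.06 0 0 0")

```text
time_s: 20.5
position: [0.5576, -0.1904, 0.2341]
orientation: [-3.141, 0.001, 0.172]
ft_force: [-0.3, -0.3, -0.8]
opening: 0.0001
finger_force: 0.0
```

servo_tool(rows="1 -0.13 -0.03 -0.05 0 0 0; 1 -0.25 -0.05 -0.11 0 0 0; 1 -0.36 -0.07 -0.18 0 0 0; 1 -0.47 -0.09 -0.27 0 0 0; 1 -0.57 -0.1 -0.36 0 0 0; 1 -0.65 -0.12 -0.47 0 0 0; 1 -0.73 -0.13 -0.58 0 0 0; 1 -0.73 -0.13 -0.58 0 0 0")

```text
time_s: 21.5
position: [0.4847, -0.203, 0.1753]
orientation: [-3.141, 0.002, 0.172]
ft_force: [0.6, -0.7, -0.2]
opening: -0.0
finger_force: 0.0
```

servo_tool(rows="1 -0.04 -0.01 -0.07 0 0 0; 1 -0.07 -0.01 -0.13 0 0 0; 1 -0.1 -0.02 -0.2 0 0 0; 1 -0.12 -0.02 -0.26 0 0 0; 1 -0.14 -0.03 -0.33 0 0 0; 1 -0.16 -0.03 -0.4 0 0 0; 1 -0.16 -0.03 -0.4 0 0 0")

```text
time_s: 22.38
position: [0.4694, -0.2059, 0.1357]
orientation: [-3.141, 0.001, 0.173]
ft_force: [0.6, 0.5, 0.4]
opening: 0.0002
finger_force: 0.0
```

servo_tool(rows="1 -0.01 0 -0.04 0 0 0; 1 -0.01 0 -0.08 0 0 0; 1 -0.02 0 -0.12 0 0 0; 1 -0.02 0 -0.15 0 0 0; 1 -0.02 0 -0.17 0 0 0; 1 -0.02 0 -0.18 0 0 0; 1 -0.02 0 -0.18 0 0 0")

```text
time_s: 23.25
position: [0.468, -0.206, 0.1183]
orientation: [-3.142, -0.0, 0.173]
ft_force: [0.4, -0.2, -0.3]
opening: 0.0006
finger_force: 0.0
```

servo_tool(rows="1 0 0 -0.01 0 0 0; 1 0 0 -0.02 0 0 0; 1 0 0 -0.02 0 0 0")

```text
time_s: 23.62
position: [0.4681, -0.206, 0.1168]
orientation: [-3.142, -0.0, 0.173]
ft_force: [-2.6, -0.4, 6.5]
opening: 0.0005
finger_force: 3.0
```

Run:
```python
from h import *
s=robot.read_state();print(s["position"],s["time_s"],s["ft_force"])
b=robot.capture("side")
cv2.imwrite("pics/l2.png",cv2.resize(b[134:384,200:500],(720,600)))
```

```text
[ 0.46809222 -0.20602307  0.11684507] 23.625 [-2.64087334 -0.42809453  6.4542218 ]
```

View pics/l2.png

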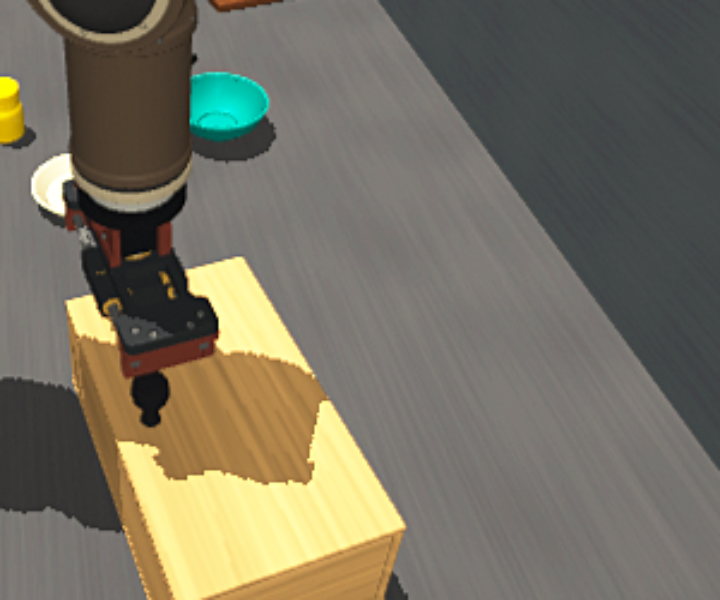

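The lid lies flat, with the knob at (150,395). I'll press slightly further to make sure it's fully shut, then retreat.

servo_tool(rows="1 0 0 -0.01 0 0 0; 1 0 0 -0.02 0 0 0; 1 0 0 -0.02 0 0 0")

```text
time_s: 24.05
position: [0.4682, -0.206, 0.1165]
orientation: [-3.141, -0.001, 0.173]
ft_force: [-8.1, 3.3, 25.3]
opening: 0.0003
finger_force: 12.6
```

Moving only 0.3 mm raised the force by 19 N, so the lid is on its hard stop. Retreating.

servo_tool(rows="1 0 0 0.03 0 0 0; 1 0 0 0.1 0 0 0; 1 0 0 0.4 0 0 0; 1 0 0 0.8 0 0 0; 1 0 0 1 0 0 0; 1 0 0 1 0 0 0")

```text
time_s: 24.8
position: [0.4689, -0.2063, 0.2157]
orientation: [3.14, -0.003, 0.173]
ft_force: [-0.4, 0.8, -0.8]
opening: 0.0004
finger_force: 0.0
```

Run:
```python
from h import *
b=robot.capture("side");cv2.imwrite("pics/l3.png",b)
K={"side":cal("side")}
# front-wall gap check: predicted top edges of the shut lid
for p in((-.083,.138,.108),(-.083,-.138,.108),(.083,-.138,.108),(-.083,.0,.108)):
    print(p,proj("side",(.5236+.985*p[0]-.174*p[1],-.2574+.174*p[0]+.985*p[1],p[2])).round(1))
cv2.imwrite("pics/l3.png",cv2.resize(b[224:384,200:400],(750,600),interpolation=cv2.INTER_CUBIC))
```

```text
(-0.083, 0.138, 0.108) [227.8 258.8]
(-0.083, -0.138, 0.108) [273.2 387. ]
(0.083, -0.138, 0.108) [369.6 354.3]
(-0.083, 0.0, 0.108) [247. 313.]
```

View pics/l3.png

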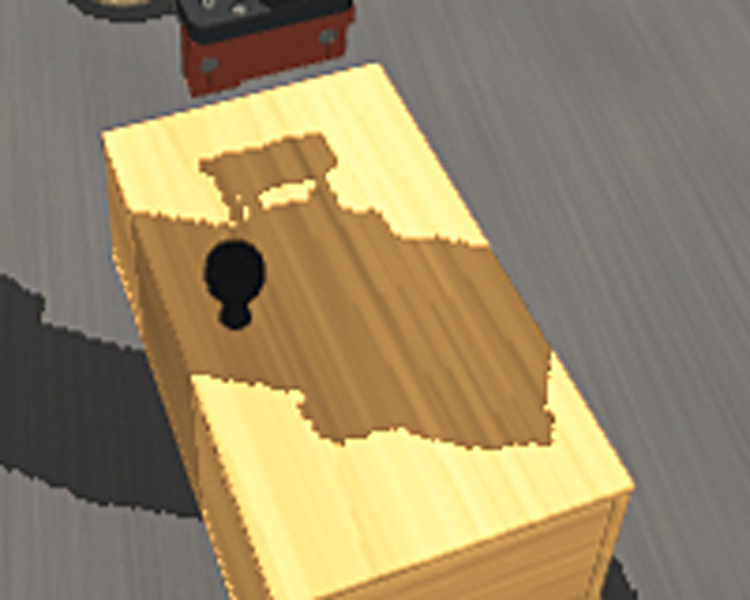

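The lid's front-left corner is at crop (103,132), which is px (227.5,259.2). The prediction for a shut lid was (227.8,258.8), so it's fully shut, and the gripper is clear.

```bash
python3 -c "
from workcell import robot
print(robot.hand_in())"
```

```text
the job is handed in; nothing more can be done
None
```

The small green jar stands upright on the cork pad, the lid is pressed fully shut with the arm clear of it, and the job was handed in at about 25 s.

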